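# Cap the used hygiene swab in its tube

### The arm

A 6-joint arm with a two-finger parallel gripper is mounted at the origin on a cart in front of the work surface, level with it; the furniture and walls round the work are solid. World frame = base frame: x ahead of the robot, y to its left, z up, the work surface at z = 0. Lengths are in m, angles in rad, forces in N, time in s.
With the tool pointing down it reaches from about 0.2 to 0.875 m from the base axis. Payload 3.4 kg.
Tool frame: the origin (TCP) lies between the finger pads; the fingertips stand 22 mm ahead of it and the grasp point (between the pads) lies 3 mm ahead of it; z points along the fingers, x is the direction in which the jaws open and shut, and the axes are right-handed (so a half turn about z gives the same grasp; the last joint's range is limited). The gripper opens to 94 mm and grips with 3 to 60 N. Pads are 16 mm wide; open, the fingers measure 119 mm over their backs; the gripper's body (75 mm by 177 mm) begins 78 mm behind the grasp point.
Start: joints at [1.052, 0.276, 1.505, -0, 1.361, -0.121], TCP at [0.223, 0.53, 0.227] pointing down, gripper open.
Joint ranges: [-2.89, 2.89], [-0.75, 2.08], [0.22, 2.7], [-1.18, 4.32], [0.11, 2.71], [-2.7, 2.7]. Speed limits (rad/s): [2.57, 2.57, 3.14, 3.14, 3.14, 3.14].

### API

Orientations are given as [roll, pitch, yaw] about the fixed x, y, z axes, in that order (R = Rz(yaw) Ry(pitch) Rx(roll)).
In Python, from cell import sense, eyes, env gives the robot as it stands. The module is installed in compiled form; this text tells all that it offers.
- The arm moves only by the tool apply_moves, never from a script. Its argument "series" is one flat list of numbers, 6 for each row, row after row: the shift along the world's x, y, z scaled (see below), then the turn, a rotation vector about the world's x, y, z scaled (see below). A call has exactly 10 rows; each row is the pose to reach, as a shift and turn from the pose commanded when the call began, turning the shorter way round; what a row does not reach only later rows make up. The controller multiplies each number of a shift by 0.5 m and each number of a turn by 180 degrees. A row lasts 1/10 s, in which the tool goes at most 50 mm and 8.59 degrees, less where a joint would pass 70% of its speed; a pose out of reach is approached as far as the arm can. A call with a number of a shift or a turn outside -1 to 1 is refused whole. A call with a gripper value outside its range is refused whole. "jaw" is the opening, from -1 (shut) to 1 (fully open), so that 0 is half open, set as the call begins (left out, the last holds). The fingers move at their own pace and stop on an object; the grip force is fixed at half the most. Time passes only in rows, so rows that repeat a pose let the fingers close, or fill a call up. It gives the time, the measured TCP pose, the force and the opening at its end, in the units of the state.
- sense(): the state, without advancing time (a new reading comes with each control period).
- eyes.capture(name): name is "side" or "top" or "wrist"; returns a dict with "color" (384x512x3 uint8, red, green, blue), "fx", "fy", "cx", "cy" (pixels), "extrinsics" (4x4, takes a point from camera to world coordinates); the wrist camera has in their place "tool_from_camera" (4x4, takes a point from camera to tool coordinates, whose origin is the TCP and whose axes are the tool frame's). Camera axes: x right, y down, z forward; pixel columns grow to the right and rows downward; lengths in m; the calibration is good to about 2 mm. The wrist camera is an equidistant fisheye: a pixel r from the principal point sees the ray r / f radians off the axis. A picture is of the moment at which its call begins: read the wrist's pose just before it. There is no depth.
- env.hand_in(): hands the job in, once; it reports no verdict.
The state is a dict: "time_s": time; "joint_pos": joint angles; "dq": joint speeds; "joint_torque": joint torques, N m; "position": TCP position; "eef_rot": TCP orientation; "contact_force": force on the tool from outside, world axes, zero at the start; "ft_torque": the same for the moment, N m; "grip_width": opening from 0.0 (shut) to 1.0 (fully open).
Only numpy, scipy, OpenCV 4.12 (cv2) and the standard library are available. Lean on these libraries where they do the work, as an engineer would, in place of code of your own. Each camera call takes 0.05 s, during which the arm holds its last target. There are 200 camera calls.

### The job

The counter has just been swabbed for the hygiene check. Take the blue-handled swab out of its white stand and push it, tip first, down into the tube with the blue base and blue bands, pressing the stiff rubber plug inside before it, until its flange sits on the tube's rim; then let go, leaving it standing there. Never put it into the yellow tube.

Things in the scene. Friction and masses are not known exactly. Their poses are not given: they have to be found in the camera images.
- swab: Loose 50 g swab, upright in the stand, flange on its top plate. Blue ribbed round handle, diameter 22 mm, from 5 to 55 mm above the origin; blue flange, diameter 34, 5 thick; below it a white rod, diameter 8, with a rounded 10 mm bud ending 80 mm below the origin. Origin: centre of the flange's underside; z up through the handle. Its yaw does not matter.
- tube_blue: Right tube: clear, upright, fixed, on a blue base (diameter 64 mm), blue bands and lip. Origin: centre of the underside, on the counter; z up. Rim 100 mm up, 40 mm wide outside; mouth 33 mm, narrowing over 22 mm to a 22 mm bore. Dark plug in the bore, 58 mm below the rim, slides down 22 mm against 7 N friction and stays. Swab home: flange on the rim, plug pushed down 22 mm.
- tube_yellow: The wrong tube: same shape, sizes and frame as the blue one, fixed to the counter, but with yellow base, bands and lip.
- swab_stand: White stand fixed to the counter: 70 x 70 mm base 10 mm thick, four thin steel posts, 70 x 70 mm top plate 8 mm thick with a 24 mm through hole at its centre. Origin: centre of the underside, on the counter; z up; the top plate's upper face is 100 mm above it, with screw heads 2 mm proud at its corners.
Not all that is in view belongs to the job. What is shaped like the swab but orange is not meant.

How it is judged:
By the outcome, as a careful person would: the job done as asked, in the order asked, and still so for the second after the job is handed in, with the robot touching nothing.
It also fails if it takes over 38 s, if anything falls off the work surface, if the arm or the gripper's body presses on something with over 40 N, if the wrist force passes 120 N, or if a joint passes its speed limit or range.

## Working session

There is one attempt and no reset: what is moved stays moved. The work goes in short steps, Python scripts to look and compute and a tool call to move; the robot and the scene stay as the last step left them, time stands still between calls to the robot, and variables do not carry over. Pictures are saved under pics/ and viewed, on a budget of 10 in all, crops included, one or two more only if the job needs it, and the job is handed in when it is done.

Besides the shell and the picture viewer there is one more tool, called after "Call:" as name(argument=value, ...), one argument or row to a line, values as JSON. apply_moves: Moves the arm, as the interface text tells. Shifts and turns lie within -1 to 1; 1 stands for 0.5 m of shift or 180 degrees of turn. Its arguments: {"type":"object","properties":{"series":{"type":"array"},"jaw":{"type":"number"}},"required":["series"]}

```bash
mkdir -p pics; python3 - <<'E'
from cell import sense, eyes
import cv2, numpy as np, pickle
s=sense(); print({k:np.round(v,3).tolist() for k,v in s.items()})
d={n:eyes.capture(n) for n in("side","top","wrist")}
pickle.dump((s,d),open('a.pkl','wb'))
for n in d: print(n,{k:(np.round(v,4).tolist()) for k,v in d[n].items() if k!='color'})
for n in ("side","top"): cv2.imwrite(f'pics/{n}.png',cv2.resize(d[n]['color'][...,::-1],(800,600),interpolation=cv2.INTER_CUBIC))
E
```

```text
{'time_s': 0.0, 'joint_pos': [1.052, 0.277, 1.506, -0.0, 1.361, -0.121], 'dq': [-0.0, -0.0, -0.001, 0.0, 0.001, -0.0], 'joint_torque': [-0.0, -40.46, -23.722, 0.07, 0.035, -0.0], 'position': [0.223, 0.53, 0.227], 'eef_rot': [-3.141, 0.002, 1.173], 'contact_force': [0.957, -0.173, -0.156], 'ft_torque': [-0.011, 0.044, 0.021], 'grip_width': 0.999}
side {'fx': 452.9333, 'fy': 452.9333, 'cx': 260.0698, 'cy': 199.3652, 'extrinsics': [[0.9983, -0.0467, 0.0355, 0.482], [-0.0553, -0.5479, 0.8347, -0.6946], [-0.0196, -0.8353, -0.5495, 0.5661], [0.0, 0.0, 0.0, 1.0]]}
top {'fx': 489.1806, 'fy': 489.1806, 'cx': 256.0856, 'cy': 194.5563, 'extrinsics': [[0.0053, -0.9889, 0.1488, 0.3868], [-0.9997, -0.0089, -0.0238, 0.0687], [0.0249, -0.1486, -0.9886, 0.9456], [0.0, 0.0, 0.0, 1.0]]}
wrist {'fx': 297.3186, 'fy': 297.3186, 'cx': 255.5461, 'cy': 189.4287, 'tool_from_camera': [[1.0, -0.0002, -0.0003, -0.0008], [0.0002, 0.9732, 0.2302, -0.0663], [0.0002, -0.2302, 0.9732, -0.1576], [0.0, 0.0, 0.0, 1.0]]}
```

View pics/side.png

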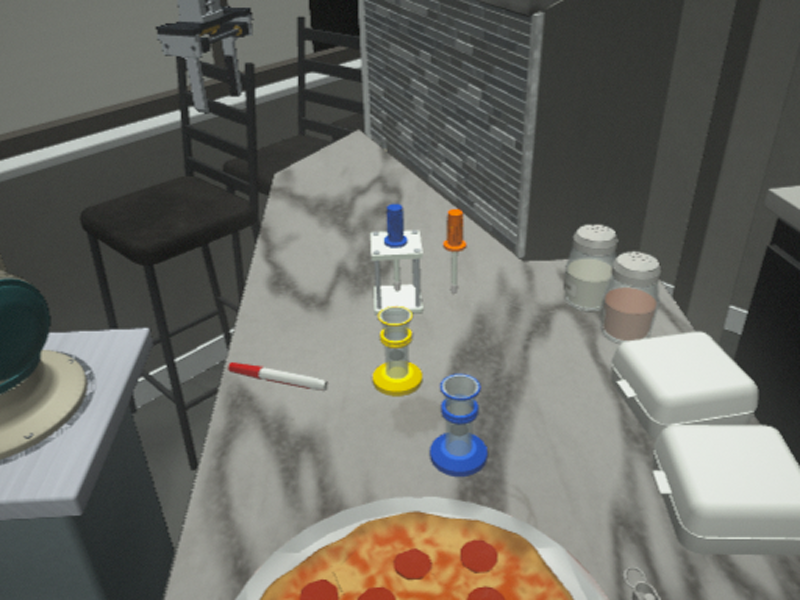

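View pics/top.png

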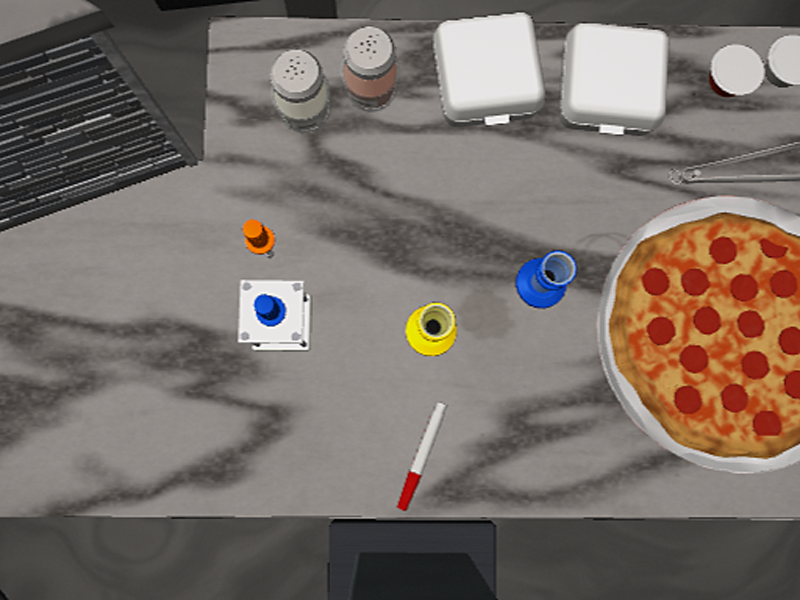

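The side view (800x600) shows the blue swab in its white stand at (395,225), the orange look-alike at (455,230), the yellow tube at (397,350) and the blue tube at (459,425). In the top view they are at (268,308), (258,237), (432,328) and (548,278).

Candidates for the swab are the blue handle at side (395,225) and the orange one at (455,230). I choose the blue one. For the tube, I choose the one with the blue base and leave the yellow one alone.

```bash
cat > h.py <<'E'
import cv2, numpy as np
from scipy.optimize import least_squares
def ring(r,z,n=72):
    t=np.linspace(0,2*np.pi,n,False); return np.c_[r*np.cos(t),r*np.sin(t),0*t+z]
SW=np.vstack([ring(.017,.1),ring(.017,.105),ring(.011,.105),ring(.011,.155)])
TB=np.vstack([ring(.032,0),ring(.02,.1)])
def proj(c,P):
    E=np.linalg.inv(c['extrinsics']); q=P@E[:3,:3].T+E[:3,3]
    return np.c_[c['fx']*q[:,0]/q[:,2]+c['cx'],c['fy']*q[:,1]/q[:,2]+c['cy']]
HUE={'blue':(105,128),'yellow':(22,35),'orange':(5,17)}
def bbox(img,col,px,rad):
    h=cv2.cvtColor(img,cv2.COLOR_RGB2HSV); lo,hi=HUE[col]
    m=cv2.inRange(h,(lo,120,50),(hi,255,255)); k=np.zeros_like(m)
    cv2.circle(k,tuple(int(v/1.5625) for v in px),rad,255,-1); y,x=np.nonzero(m&k)
    return np.array([x.min(),y.min(),x.max(),y.max()],float)
def bb(p): return np.r_[p.min(0)-.0,p.max(0)-1]+.5*0
def fit(d,model,col,px,rad=38,free_z=False):
    obs={n:bbox(d[n]['color'],col,px[n],rad) for n in px}
    f=lambda v:np.concatenate([bb(proj(d[n],model+np.r_[v[:2],v[2] if free_z else 0]))+.5-obs[n] for n in px])
    r=least_squares(f,[.4,.1,0][:3 if free_z else 2]); return r.x,np.round(r.fun,1)
E
python3 - <<'E'
import pickle; from h import *
s,d=pickle.load(open('a.pkl','rb'))
for nm,m,c,px,fz in [('swab',SW,'blue',dict(side=(395,225),top=(268,308)),0),('tubeB',TB,'blue',dict(side=(459,425),top=(548,278)),0),('tubeY',TB,'yellow',dict(side=(397,350),top=(432,328)),0),('orange',SW,'orange',dict(side=(455,230),top=(258,237)),1)]:
    x,r=fit(d,m,c,px,free_z=fz); print(nm,np.round(x,4),r)
    for n in px: print(n,np.round(fit(d,m,c,{n:px[n]})[0],4))
a=d['side']['color'][...,::-1][120:310,200:340]
cv2.imwrite('pics/crop.png',cv2.resize(a,None,fx=3,fy=3,interpolation=cv2.INTER_CUBIC))
E
```

```text
swab [0.5053 0.1922] [-0.8 -0.6  0.7  1.2 -0.8 -0.1  0.6  0. ]
side [0.5055 0.194 ]
top [0.5052 0.192 ]
tubeB [ 0.559  -0.1303] [-0.1 -0.4 -0.1  1.  -0.3 -0.2 -0.3 -0.1]
side [ 0.5593 -0.1294]
top [ 0.5588 -0.1307]
tubeY [0.4967 0.0077] [-0.2 -1.9  0.1  1.4 -0.4 -0.2  0.5  0.1]
side [0.4967 0.0074]
top [0.4966 0.0078]
orange [ 0.5912  0.2107 -0.02  ] [-0.7 -0.4  0.3  0.5 -0.1 -0.2  0.  -0.1]
side [0.587 0.172]
top [0.586  0.2073]
```

View pics/crop.png

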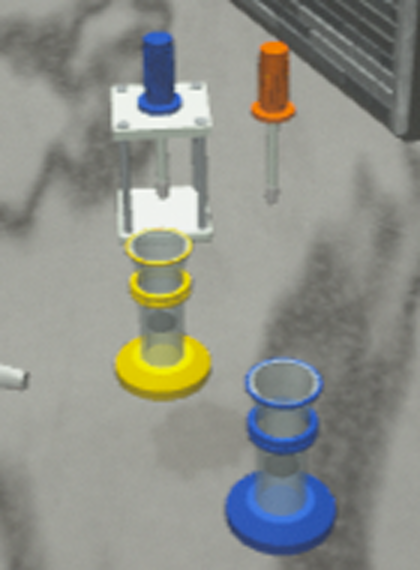

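The crop confirms it: the blue handle is in the white stand at about (158,75). The orange swab at (272,80) stands free, and the blue tube is in the foreground. I'll move above the swab.

Call:
apply_moves(
  series=[0.564,-0.676,0,0,0,0,0.564,-0.676,0,0,0,0,0.564,-0.676,0,0,0,0,0.564,-0.676,0,0,0,0,0.564,-0.676,0,0,0,0,0.564,-0.676,0,0,0,0,0.564,-0.676,0,0,0,0,0.564,-0.676,0,0,0,0,0.564,-0.676,0,0,0,0,0.564,-0.676,0,0,0,0],
  jaw=1,
)

```text
time_s: 1.15
position: [0.508, 0.1882, 0.2269]
eef_rot: [3.14, 0.001, 1.167]
contact_force: [-0.9, 0.3, 0.1]
grip_width: 0.999
```

```bash
cat >> h.py <<'E'
from scipy.spatial.transform import Rotation as Ro
def wproj(s,c,P):
    R=Ro.from_euler('xyz',s['eef_rot']).as_matrix(); T=c['tool_from_camera']
    t=(P-np.array(s['position']))@R; q=(t-T[:3,3])@T[:3,:3]
    n=np.hypot(q[:,0],q[:,1]); th=np.arctan2(n,q[:,2]); k=th*c['fx']/np.maximum(n,1e-9)
    return np.c_[q[:,0]*k+c['cx'],q[:,1]*k+c['cy']]
E
python3 - <<'E'
from cell import sense, eyes
from h import *
eyes.capture('top'); s=sense(); c=eyes.capture('wrist'); print(s['time_s'],s['position'],s['eef_rot'])
im=c['color'][...,::-1].copy()
for p in wproj(s,c,SW+[.5053,.1922,0]): cv2.circle(im,tuple(int(round(v)) for v in p),0,(0,255,0),-1)
cv2.imwrite('pics/w1.png',cv2.resize(im,(800,600),interpolation=cv2.INTER_NEAREST))
import pickle; pickle.dump((s,c),open('w1.pkl','wb'))
E
```

```text
1.2 [0.50595072 0.19026202 0.2269064 ] [-3.14091325e+00  4.54626116e-04  1.16876471e+00]
```

View pics/w1.png

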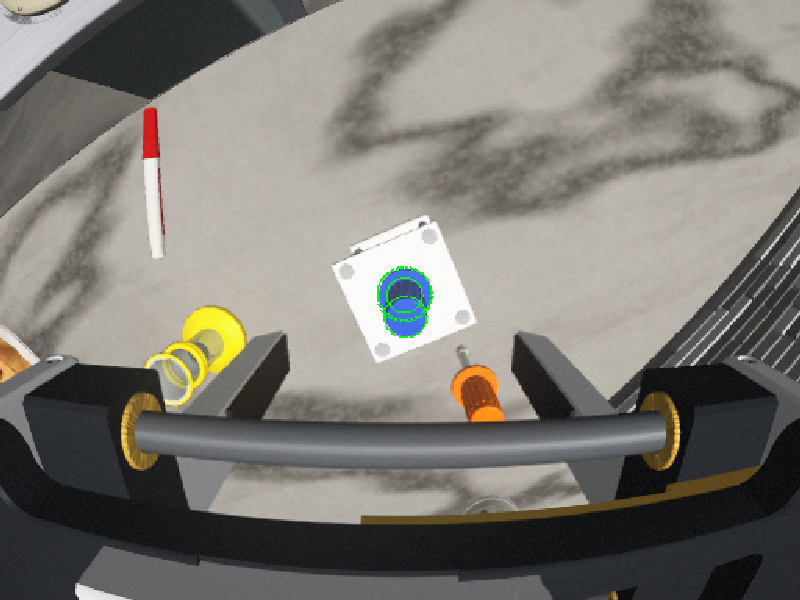

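The wrist view shows the blue swab at (405,300) between the jaws, and the overlay of the fitted pose matches it. The orange swab at (478,395) is clear of both fingers. I'll descend.

Call:
apply_moves(
  series=[0,0,-0.02,0,0,0,0,0,-0.05,0,0,0,0,0,-0.08,0,0,0,0,0,-0.11,0,0,0,0,0,-0.135,0,0,0,0,0,-0.16,0,0,0,0,0,-0.175,0,0,0,0,0,-0.185,0,0,0,0,0,-0.185,0,0,0,0,0,-0.185,0,0,0],
  jaw=1,
)

```text
time_s: 2.25
position: [0.5051, 0.1922, 0.1353]
eef_rot: [3.141, -0.001, 1.173]
contact_force: [0.3, -0.0, -0.4]
grip_width: 1.0
```

Call:
apply_moves(
  series=[0,0,0,0,0,0,0,0,0,0,0,0,0,0,0,0,0,0,0,0,0,0,0,0,0,0,0,0,0,0,0,0,0,0,0,0,0,0,0,0,0,0,0,0,0,0,0,0,0,0,0,0,0,0,0,0,0,0,0,0],
  jaw=-1,
)

```text
time_s: 3.25
position: [0.5048, 0.1922, 0.135]
eef_rot: [-3.142, -0.0, 1.173]
contact_force: [0.1, -0.5, -0.5]
grip_width: 0.228
```

Gripped: the opening is 21.4 mm on the 22 mm handle. I'll lift it straight up 110 mm.

Call:
apply_moves(
  series=[0,0,0.02,0,0,0,0,0,0.05,0,0,0,0,0,0.08,0,0,0,0,0,0.11,0,0,0,0,0,0.14,0,0,0,0,0,0.17,0,0,0,0,0,0.2,0,0,0,0,0,0.22,0,0,0,0,0,0.22,0,0,0,0,0,0.22,0,0,0],
  jaw=-1,
)

```text
time_s: 4.25
position: [0.5046, 0.1921, 0.2449]
eef_rot: [-3.141, -0.0, 1.173]
contact_force: [-0.2, 0.0, -1.0]
grip_width: 0.23
```

Call:
apply_moves(
  series=[0.01,-0.05,0,0,0,0,0.02,-0.12,0,0,0,0,0.035,-0.2,0,0,0,0,0.05,-0.28,0,0,0,0,0.065,-0.36,0,0,0,0,0.08,-0.44,0,0,0,0,0.09,-0.52,0,0,0,0,0.1,-0.59,0,0,0,0,0.108,-0.63,0,0,0,0,0.108,-0.644,0,0,0,0],
  jaw=-1,
)

```text
time_s: 5.25
position: [0.5586, -0.132, 0.2436]
eef_rot: [-3.14, 0.001, 1.17]
contact_force: [0.1, 0.4, -0.6]
grip_width: 0.229
```

```bash
python3 - <<'E'
from cell import sense, eyes
from h import *
for _ in range(5): eyes.capture('top')
d={n:eyes.capture(n) for n in('side','top')}
s=sense(); c=eyes.capture('wrist'); print(s['time_s'],s['position'],s['eef_rot'],s['contact_force'])
p=np.array(s['position']); SM=SW+[p[0],p[1],p[2]-.135]
ims=[]
for n,cc in [('side',d['side']),('top',d['top']),('wrist',c)]:
    im=cc['color'][...,::-1].copy()
    f=(lambda P:wproj(s,c,P)) if n=='wrist' else (lambda P:proj(cc,P))
    im=cv2.resize(im,None,fx=4,fy=4,interpolation=cv2.INTER_CUBIC)
    bud=ring(.005,.1-.078)+[p[0],p[1],p[2]-.135]
    for P,col in [(SM,(0,255,0)),(bud,(255,0,255)),(ring(.02,.1)+[.559,-.1303,0],(0,0,255))]:
        for q in f(P): cv2.circle(im,tuple(int(round(v*4+2)) for v in q),1,col,-1)
    u,v=(f(np.array([[p[0],p[1],.12]]))[0]*4).astype(int); u=max(u,195);v=max(v,270)
    ims.append(cv2.resize(im[v-270:v+270,u-195:u+195],(260,360),interpolation=cv2.INTER_AREA))
cv2.imwrite('pics/c2.png',cv2.resize(np.hstack(ims),(800,369)))
E
```

```text
5.6 [ 0.55856875 -0.12856511  0.24505765] [-3.14135679e+00 -4.33722500e-04  1.17455565e+00] [0.26628572 0.38481538 0.34338025]
```

View pics/c2.png

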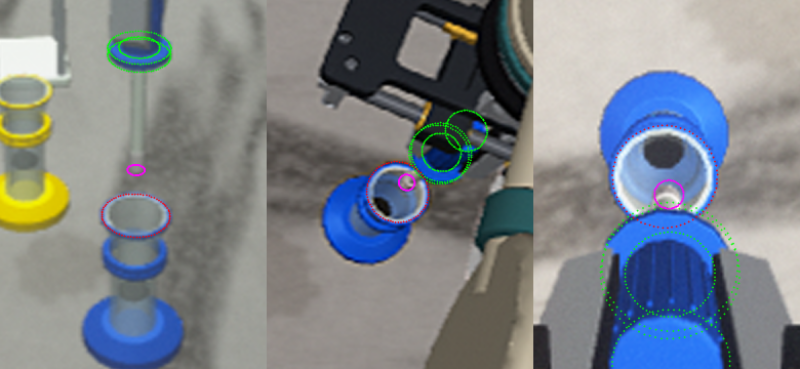

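Side, top and wrist views show the swab held upright. The projected bud (magenta) and the rim (red) agree with a centred approach over the blue tube. I'll descend to just above the plug.

Call:
apply_moves(
  series=[0,0,-0.02,0,0,0,0,0,-0.04,0,0,0,0,0,-0.06,0,0,0,0,0,-0.08,0,0,0,0,0,-0.1,0,0,0,0,0,-0.12,0,0,0,0,0,-0.14,0,0,0,0,0,-0.16,0,0,0,0,0,-0.166,0,0,0,0,0,-0.166,0,0,0],
  jaw=-1,
)

```text
time_s: 6.65
position: [0.5585, -0.1298, 0.1614]
eef_rot: [-3.141, -0.0, 1.173]
contact_force: [-0.8, 0.0, -0.9]
grip_width: 0.231
```

Call:
apply_moves(
  series=[0,0,-0.005,0,0,0,0,0,-0.01,0,0,0,0,0,-0.015,0,0,0,0,0,-0.02,0,0,0,0,0,-0.024,0,0,0,0,0,-0.028,0,0,0,0,0,-0.032,0,0,0,0,0,-0.036,0,0,0,0,0,-0.036,0,0,0,0,0,-0.036,0,0,0],
  jaw=-1,
)

```text
time_s: 7.65
position: [0.5593, -0.1301, 0.1453]
eef_rot: [3.14, -0.0, 1.173]
contact_force: [-1.3, -0.6, 5.6]
grip_width: 0.228
```

Call:
apply_moves(
  series=[0,0,-0.003,0,0,0,0,0,-0.006,0,0,0,0,0,-0.009,0,0,0,0,0,-0.012,0,0,0,0,0,-0.014,0,0,0,0,0,-0.016,0,0,0,0,0,-0.018,0,0,0,0,0,-0.019,0,0,0,0,0,-0.019,0,0,0,0,0,-0.019,0,0,0],
  jaw=-1,
)

```text
time_s: 8.65
position: [0.5594, -0.1301, 0.136]
eef_rot: [3.139, -0.0, 1.173]
contact_force: [-0.7, 0.4, 6.6]
grip_width: 0.234
```

```bash
python3 - <<'E'
from cell import sense, eyes
from h import *
c=eyes.capture('side'); s=sense(); print(s['position'],s['contact_force'],s['time_s'])
cv2.imwrite('pics/s3.png',cv2.resize(c['color'][190:310,240:350,::-1],None,fx=5,fy=5,interpolation=cv2.INTER_CUBIC))
E
```

```text
[ 0.55935001 -0.13007188  0.13596741] [-0.8197345   0.14917734  6.38930083] 8.7
```

View pics/s3.png

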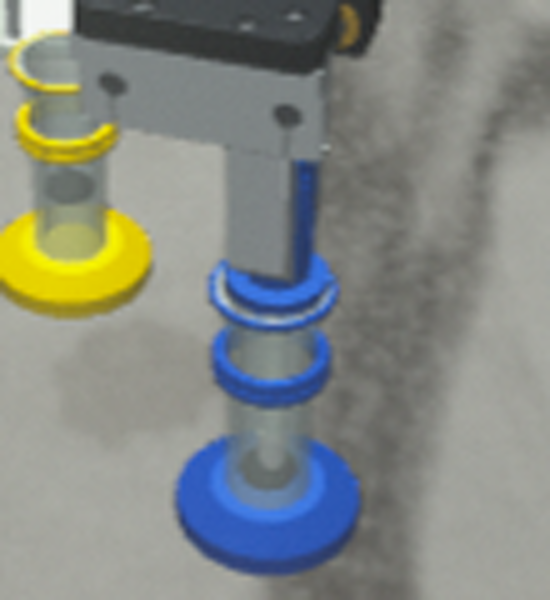

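The flange is at the rim (270,285) and the plug is low, at about (265,470). The force is only the plug's 6.5 N, so the flange isn't firmly seated yet. I'll press a few mm more.

Call:
apply_moves(
  series=[0,0,-0.001,0,0,0,0,0,-0.002,0,0,0,0,0,-0.003,0,0,0,0,0,-0.004,0,0,0,0,0,-0.005,0,0,0,0,0,-0.006,0,0,0,0,0,-0.006,0,0,0,0,0,-0.006,0,0,0,0,0,-0.006,0,0,0,0,0,-0.006,0,0,0],
  jaw=-1,
)

```text
time_s: 9.7
position: [0.5594, -0.1301, 0.1348]
eef_rot: [3.138, -0.0, 1.173]
contact_force: [-3.1, 1.4, 15.2]
grip_width: 0.228
```

Call:
apply_moves(
  series=[0,0,-0.001,0,0,0,0,0,-0.002,0,0,0,0,0,-0.003,0,0,0,0,0,-0.004,0,0,0,0,0,-0.004,0,0,0,0,0,-0.004,0,0,0,0,0,-0.004,0,0,0,0,0,-0.004,0,0,0,0,0,-0.004,0,0,0,0,0,-0.004,0,0,0],
  jaw=-1,
)

```text
time_s: 10.7
position: [0.5595, -0.1301, 0.1346]
eef_rot: [3.137, -0.0, 1.173]
contact_force: [-4.8, 1.9, 24.2]
grip_width: 0.228
```

The arm stalled at 0.1346 m with the force rising to 24 N, so the flange is on the rim. I'll relieve the load, open the jaws and retreat.

Call:
apply_moves(
  series=[0,0,0.003,0,0,0,0,0,0.006,0,0,0,0,0,0.009,0,0,0,0,0,0.009,0,0,0,0,0,0.009,0,0,0,0,0,0.009,0,0,0,0,0,0.009,0,0,0,0,0,0.009,0,0,0,0,0,0.009,0,0,0,0,0,0.009,0,0,0],
  jaw=-1,
)

```text
time_s: 11.7
position: [0.5592, -0.13, 0.1349]
eef_rot: [3.14, -0.0, 1.173]
contact_force: [-1.4, -0.9, 7.4]
grip_width: 0.233
```

Call:
apply_moves(
  series=[0,0,0,0,0,0,0,0,0,0,0,0,0,0,0,0,0,0,0,0,0,0,0,0,0,0,0,0,0,0,0,0,0,0,0,0,0,0,0,0,0,0,0,0,0,0,0,0,0,0,0,0,0,0,0,0,0,0,0,0],
  jaw=0.3,
)

```text
time_s: 12.7
position: [0.5588, -0.1299, 0.134]
eef_rot: [3.141, -0.0, 1.173]
contact_force: [-0.9, 0.3, 0.8]
grip_width: 0.648
```

Call:
apply_moves(
  series=[0,0,0.02,0,0,0,0,0,0.05,0,0,0,0,0,0.09,0,0,0,0,0,0.13,0,0,0,0,0,0.17,0,0,0,0,0,0.21,0,0,0,0,0,0.25,0,0,0,0,0,0.28,0,0,0,0,0,0.3,0,0,0,0,0,0.3,0,0,0],
  jaw=0.3,
)

```text
time_s: 13.7
position: [0.5595, -0.1301, 0.286]
eef_rot: [3.138, -0.0, 1.173]
contact_force: [0.3, 0.3, -0.0]
grip_width: 0.652
```

```bash
python3 - <<'E'
from cell import sense, eyes
from h import *
c=eyes.capture('side'); s=sense(); w=eyes.capture('wrist'); print(s['position'],s['contact_force'],s['grip_width'],s['time_s'])
P=np.vstack([SW+[.559,-.1303,0]])
ims=[]
for cc,f in ((c,lambda P:proj(c,P)),(w,lambda P:wproj(s,w,P))):
    im=cv2.resize(cc['color'][...,::-1],None,fx=5,fy=5,interpolation=cv2.INTER_CUBIC)
    for q in f(P): cv2.circle(im,tuple(int(round(v*5+2)) for v in q),1,(0,255,0),-1)
    u,v=(f(np.array([[.559,-.13,.08]]))[0]*5).astype(int)
    ims.append(im[v-300:v+300,u-200:u+200])
cv2.imwrite('pics/s4.png',np.hstack(ims))
E
```

```text
[ 0.55892636 -0.12993066  0.28464679] [ 0.20355094  0.01673185 -0.60048322] 0.6498791237253253 13.75
```

View pics/s4.png

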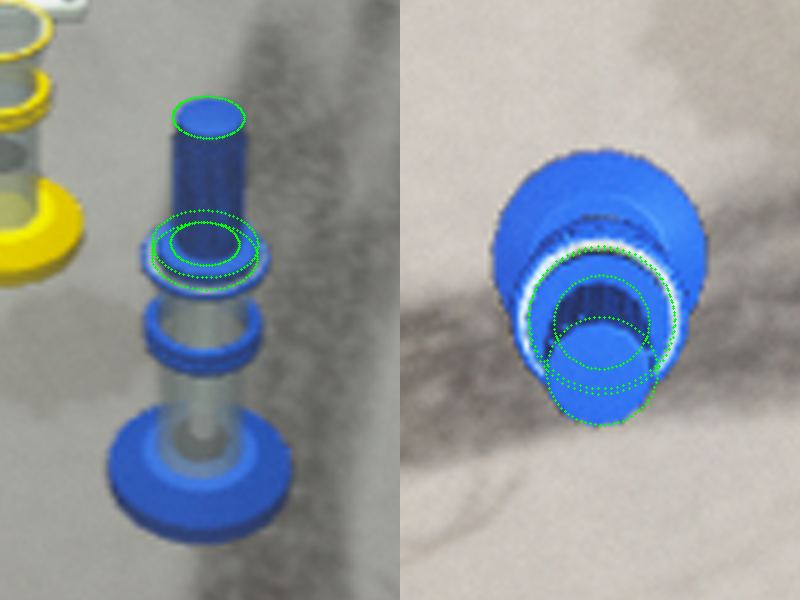

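The swab stands upright with its flange on the blue tube's rim at (205,250). The predicted home outline (green) matches in both views, and the plug is pushed to the bottom at about (200,440). I'll hand it in.

```bash
python3 -c "
from cell import env,sense
print(sense()['contact_force']); print(env.hand_in())"
```

```text
[-1.18633338  0.59927591 -0.9419487 ]
the job is handed in; nothing more can be done
None
```

The blue-handled swab is in the blue tube, pushed in tip first with its flange on the rim and the plug pushed down. I released it, raised the gripper clear, and handed the job in at about 14 s; the hand-in reports no verdict.

- **Seating:** the arm stalled at a height of 0.1346 m, matching the expected home height of 0.135 m. The press force rose from about 7 N on the plug to 24 N on the rim.
- **Final images:** the side and wrist views show the swab upright, and the predicted home outline fits to within about 1 mm. The plug looks to be at the bottom, judged by eye from the side view.
- **Other objects:** I did not touch the yellow tube or the orange swab.

No check failed or disagreed with another.

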